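# Tip a power supply fan-side up and push it home on the tester

### The job

The black power supply stands on end on the blue mat. Push it over towards the tester so that it lies flat on the mat with its fan grille facing up, then push it gently along the mat until its socket end sits square and fully home against the tester's yellow contact rail, within the length of the rail. Do it all by pushing: do not pick it up or lift it, do not ram it into the rail, and leave everything else on the bench alone.

Things in the scene. Friction and masses are not known exactly. Their poses are not given: they have to be found in the camera images.
- psu: Black metal power supply, 0.6 to 1.1 kg, loose box 63.5 (its x) x 125 (y) x 100 (z) mm, standing on the blue mat, z up. Origin: centre of the end it stands on. Round fan grille (orange hub) on its -x side; paper label on its +x side, which faces the tester within 0.2 rad. Lying as wanted, its x points down, its z to the tester, and its origin is the centre of the end away from the tester.
- socket_end (a point): Centre of the power supply's socket end (with white and grey sockets; the top when it stands), 100 mm along its z from its origin. Axes as the power supply's.
- station: Blue rubber mat, fixed, 460 mm along its x, 300 mm along its y, top 6 mm above the bench. Origin on the bench, on the mat's centre line (the mat runs from x = -210 to +250 mm). Its x axis points along the mat towards the tester, which is fixed on its +x end.
- rail_face (a point): Centre of the front of the tester's yellow contact rail, 130 mm along x from the station's origin, 38 mm above the bench. Axes as the station's: x points into the tester, y along the rail. The rail is rigid, 260 mm long, its top 46 mm above the bench; the grey tester behind it is 280 mm wide, its top 70 mm above the bench.
- spare_psu: Spare power supply of the same shape and size in light grey, standing on the bench beyond the mat; to be left alone. Origin: centre of its underside.
- hard_drive: Hard drive lying flat on the bench beside the mat, loose, 147 x 102 x 26 mm high. Origin: centre of its underside. Leave alone.
- case_fan: Square black case fan lying flat, loose, 120 x 120 x 25 mm high. Origin: centre of its underside. Leave alone.
- heatsink: Finned heatsink with copper base, loose, 90 x 90 x 38 mm high. Origin: centre of its underside. Leave alone.
- screwdriver: Screwdriver lying on the bench to the right of the mat (the -y side), loose. Leave alone.
- mouse: Round black computer mouse, loose, 64 mm across, 33 mm high. Origin: centre of its underside. Leave alone.
- spray_bottle: Plastic bottle with blue cap, standing, loose, 60 mm across, 170 mm high. Origin: centre of its underside. Leave alone.
- psu_mid (a point): Centre of the black power supply's box, 50 mm along its z from its origin, 32 mm above the mat when it lies flat. Pushed high on the fan side (3 to 5 N, near the top) the box tips about its far lower edge instead of sliding; it overbalances at about 32 degrees and falls the rest of the way by itself.
- tester: The grey tester with its yellow rail, rigid and fixed to the mat; its origin and axes are the station's.
There are look-alikes about, which are no part of the job. What is shaped like the psu but red is not meant.

How it is judged:
By the outcome, as a careful person would: the job done as asked, in the order asked, and still so for the second after the job is handed in, with the robot touching nothing.
It also fails if it takes over 51 s, if anything falls off the work surface, if the arm or the gripper's body presses on something with over 40 N, if the wrist force passes 120 N, or if a joint passes its speed limit or range.

### The arm

A 6-joint arm with a two-finger parallel gripper is mounted at the origin on the work surface. World frame = base frame: x ahead of the robot, y to its left, z up, the work surface at z = 0. Lengths are in m, angles in rad, forces in N, time in s.
With the tool pointing down it reaches from about 0.35 to 0.975 m from the base axis. Payload 4.9 kg.
Tool frame: the origin (TCP) lies at the very end of the fingers, on their centre line; the grasp point (between the pads) lies 19 mm behind it; z points along the fingers, x is the direction in which the jaws open and shut, and the axes are right-handed (so a half turn about z gives the same grasp; the last joint's range is limited). The gripper opens to 85 mm and grips with 20 to 120 N. Pads are 22 mm wide; open, the fingers measure 114 mm over their backs; the gripper's body (76 mm by 85 mm) begins 54 mm behind the grasp point. The pads swing forward as they close: fully open they stand 13 mm farther back than shut.
Start: joints at [0.993, 0.053, 1.613, -0, 1.476, -0.119], TCP at [0.277, 0.56, 0.231] pointing down, gripper open.
Joint ranges: [-3.01, 3.01], [-1.01, 2.22], [0.06, 2.58], [-1.02, 4.17], [0.09, 2.62], [-3.14, 3.14]. Speed limits (rad/s): [2.57, 2.57, 3.14, 3.14, 3.14, 3.14].

### API

Orientations are given as a rotation vector (axis times angle).
In Python, from station import ctrl, get_image, calibration, job gives the robot as it stands.
- The arm moves only by the tool jog_arm, never from a script. Its argument "deltas" is a list of rows, each a list of 3 entries, a list of its own where there are three numbers: the turn, a rotation vector about the tool's x, y, z in degrees, then the shift along the tool's x, y, z in m, then the finger opening in m, from 0 to 0.0854. In form: [[[ax, ay, az], [tx, ty, tz], gripper], ...]. A call has 1 to 12 rows; each row is the pose to reach, as a shift and turn from the pose commanded when the call began, along the tool's axes at that moment; what a row does not reach only later rows make up. A row lasts 1/12 s, in which the tool goes at most 41.7 mm and 7.16 degrees, less where a joint would pass 70% of its speed; a pose out of reach is approached as far as the arm can. A call with a gripper value outside its range is refused whole. The fingers move at their own pace and stop on an object; "squeeze" is the grip in N (left out, the last holds). Time passes only in rows, so rows that repeat a pose let the fingers close. It gives the time, the measured TCP pose, the force and the opening at its end, in the units of the state.
- ctrl.get_obs(): the state, without advancing time (a new reading comes with each control period).
- get_image(name): name is "side" or "top" or "wrist"; returns the picture (420x560x3 uint8, red, green, blue); there is no depth.
- calibration(name): a dict with "mtx" (3x3 intrinsics, pixels), "k1" (the pictures are not rectified: a ray, as slopes to the right and down, at radius r is drawn at 1 + k1 r^2 times it, then the intrinsics apply), "origin" and "rotation" of the camera in the world; the wrist camera has in their place "tool_from_camera" (4x4, takes a point from camera to tool coordinates, whose origin is the TCP and whose axes are the tool frame's). Camera axes: x right, y up, looking along -z (the intrinsics and any distortion apply to the point x, -y, -z); pixel columns grow to the right and rows downward; lengths in m; the calibration is good to about 2 mm. A picture is of the moment at which its call begins: read the wrist's pose just before it. calibration takes no time and is no camera call.
- job.finish_job(): hands the job in, once; it reports no verdict.
The state is a dict: "t": time; "q": joint angles; "dq": joint speeds; "effort": joint torques, N m; "tool_pos": TCP position; "tool_rot": TCP orientation; "contact_force": force on the tool from outside, world axes, zero at the start; "wrist_torque": the same for the moment, N m; "opening": finger opening in m.
Only numpy, scipy, OpenCV 4.12 (cv2) and the standard library are available. Lean on these libraries where they do the work, as an engineer would, in place of code of your own. Each camera call takes 0.05 s, during which the arm holds its last target.

## Working session

There is one attempt and no reset: what is moved stays moved. The work goes in short steps, Python scripts to look and compute and a tool call to move; the robot and the scene stay as the last step left them, time stands still between calls to the robot, and variables do not carry over. Pictures are saved under pics/ and viewed, and the job is handed in when it is done.

Besides the shell and the picture viewer there is one more tool, called by a JSON object that holds its "name" and its "arguments", one argument or row to a line. jog_arm: Moves the arm, as the interface text tells. Its arguments: {"type":"object","properties":{"deltas":{"type":"array","items":{"type":"array"}},"squeeze":{"type":"number"}},"required":["deltas"]}

```bash
ls; mkdir -p pics; cat > h.py <<'E'
import numpy as np,cv2
from station import ctrl,get_image,calibration,job
from scipy.spatial.transform import Rotation as R
def save(n,f):
    im=get_image(n); cv2.imwrite('pics/'+f,im[:,:,::-1]); return im
def ray(name,u,v,obs=None):
    c=calibration(name);K=np.array(c['mtx']);k=c['k1']
    p=np.array([(u-K[0,2])/K[0,0],(v-K[1,2])/K[1,1]]);q=p.copy()
    for _ in range(30): q=p/(1+k*(q@q))
    d=np.array([q[0],-q[1],-1.])
    if 'origin' in c: o=np.array(c['origin']);Rm=np.array(c['rotation'])
    else:
        T=np.array(c['tool_from_camera']);obs=obs or ctrl.get_obs()
        Rt=R.from_rotvec(obs['tool_rot']).as_matrix()
        Rm=Rt@T[:3,:3];o=Rt@T[:3,3]+np.array(obs['tool_pos'])
    if Rm.shape!=(3,3): Rm=R.from_rotvec(Rm).as_matrix()
    return o,Rm@d
def plane(name,u,v,z):
    o,d=ray(name,u,v); return o+d*(z-o[2])/d[2]
def proj(name,P):
    c=calibration(name);K=np.array(c['mtx'])
    Rm=np.array(c['rotation']);
    if Rm.shape!=(3,3): Rm=R.from_rotvec(Rm).as_matrix()
    x=Rm.T@(np.array(P)-c['origin']); s=np.array([x[0],-x[1]])/-x[2]; s=s*(1+c['k1']*(s@s))
    return K[:2,:2]@s+K[:2,2]
E
python3 - <<'E'
from h import *
for n in('top','side','wrist'):
    save(n,n+'0.png');print(calibration(n))
o=ctrl.get_obs();print(o)
E
```

```text
pics
{'mtx': array([[471.66268102,   0.        , 286.7657328 ],
       [  0.        , 471.66268102, 209.14701774],
       [  0.        ,   0.        ,   1.        ]]), 'k1': -0.04466233048200668, 'origin': array([ 0.44552931, -0.02826706,  1.29712322]), 'rotation': array([ 0.04465551, -0.04212434, -1.59332795])}
{'mtx': array([[421.70155496,   0.        , 278.88123285],
       [  0.        , 421.70155496, 206.33385984],
       [  0.        ,   0.        ,   1.        ]]), 'k1': -0.1138057167795008, 'origin': array([ 0.32248173, -0.88719581,  0.82495916]), 'rotation': array([ 0.85950709, -0.08033236, -0.22813159])}
{'mtx': array([[342.06335692,   0.        , 277.57063518],
       [  0.        , 342.06335692, 207.65710891],
       [  0.        ,   0.        ,   1.        ]]), 'k1': -0.06965554219130182, 'tool_from_camera': array([[ 9.99999153e-01, -3.28999847e-04,  1.25958508e-03,
        -1.64722597e-03],
       [ 4.10917059e-05, -9.59080882e-01, -2.83132232e-01,
        -7.03150804e-02],
       [ 1.30119443e-03,  2.83132044e-01, -9.59080055e-01,
        -1.42680682e-01],
       [ 0.00000000e+00,  0.00000000e+00,  0.00000000e+00,
         1.00000000e+00]])}
{'t': 0.15, 'q': array([ 9.92989521e-01,  5.32753982e-02,  1.61400150e+00, -5.31539557e-06,
        1.47596714e+00, -1.18994556e-01]), 'dq': array([ 0.00115194, -0.00080435, -0.00354535,  0.00170063,  0.00039246,
       -0.00136292]), 'effort': array([ 4.78222883e-04, -3.94243991e+01, -3.70720160e+01, -4.57593660e-05,
        4.68538608e-03,  1.10187307e-05]), 'tool_pos': array([0.27653192, 0.55995171, 0.23028822]), 'tool_rot': array([ 2.66779854e+00,  1.65771798e+00, -2.34618333e-03]), 'contact_force': array([-0.31793885, -0.28031364, -0.27920795]), 'wrist_torque': array([ 0.00823343, -0.00700654, -0.04956889]), 'opening': 0.08556272555880336}
```

View pics/top0.png

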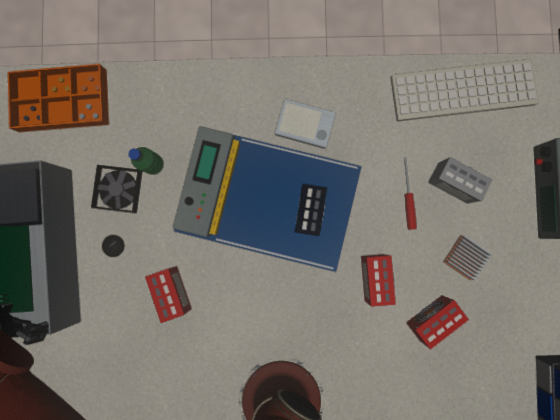

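View pics/side0.png

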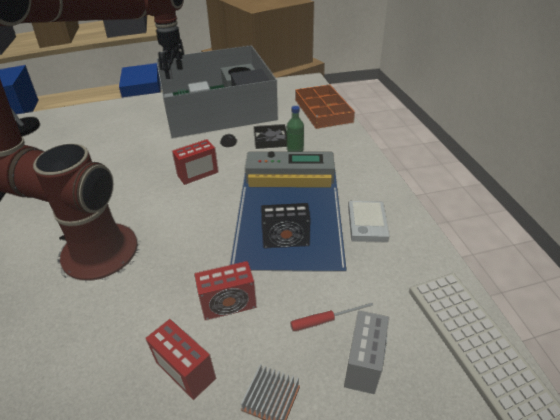

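View pics/wrist0.png

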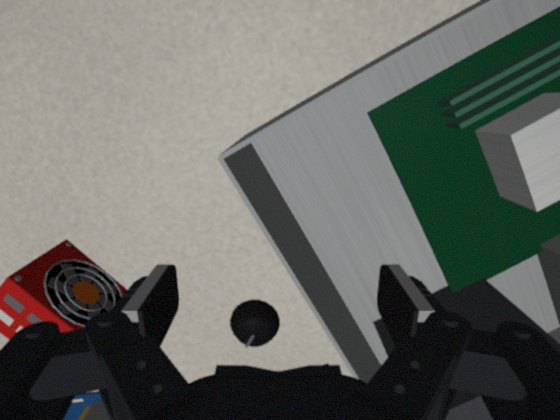

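The top view shows the black PSU standing on the mat at about (311,210), with the yellow rail at about (224,187) to its left (world +y). Red look-alikes stand outside the mat. Next I'll measure these.

```bash
python3 - <<'E'
from h import *
im=cv2.imread('pics/top0.png');hsv=cv2.cvtColor(im,cv2.COLOR_BGR2HSV)
def big(m):
    c=max(cv2.findContours(m.astype(np.uint8),0,1)[0],key=cv2.contourArea);return c
roi=np.zeros(im.shape[:2],bool);roi[100:290,165:375]=1
def rect(m,z,n):
    c=big(m&roi);b=cv2.boxPoints(cv2.minAreaRect(c));P=np.array([plane('top',*p,z)[:2] for p in b])
    print(n,b.round(1).tolist(),'\n',P.round(4).tolist(),'c',P.mean(0).round(4),'edges',[round(float(np.linalg.norm(P[i]-P[i-1])),4) for i in range(4)],
     'ang',[round(float(np.degrees(np.arctan2(*(P[i]-P[i-1])[::-1]))),2) for i in range(4)])
H,S,V=cv2.split(hsv)
rect((H>20)&(H<35)&(S>120)&(V>90),.046,'rail')
blue=(H>100)&(H<125)&(S>100)&(V>50)
rect(blue,.006,'mat')
r2=np.zeros_like(roi);r2[170:250,285:340]=1
dark=(~blue)&r2
rect(dark,.106,'psu')
cv2.imwrite('pics/crop.png',cv2.resize(im[120:280,170:370],None,fx=4,fy=4,interpolation=cv2.INTER_CUBIC)[:600,:800])
s=cv2.imread('pics/side0.png');cv2.imwrite('pics/crops.png',cv2.resize(s[140:280,220:360],None,fx=4,fy=4,interpolation=cv2.INTER_CUBIC))
E
```

```text
rail [[208.5, 232.89999389648438], [232.89999389648438, 138.6999969482422], [239.1999969482422, 140.3000030517578], [214.8000030517578, 234.5]] 
 [[0.4563, 0.182], [0.7071, 0.1132], [0.7023, 0.0963], [0.4515, 0.1653]] c [0.5793 0.1392] edges [0.0174, 0.2601, 0.0176, 0.26] ang [74.3, -15.34, -106.04, 164.61]
mat [[174.89999389648438, 230.5], [200.89999389648438, 126.5], [361.1000061035156, 166.5], [335.1000061035156, 270.5]] 
 [[0.4652, 0.2812], [0.7521, 0.2062], [0.6297, -0.2347], [0.3462, -0.1549]] c [0.5483 0.0244] edges [0.452, 0.2966, 0.4576, 0.2945] ang [74.74, -14.65, -105.52, 164.27]
psu [[293.70001220703125, 231.3000030517578], [301.29998779296875, 183.3000030517578], [327.3999938964844, 187.39999389648438], [319.79998779296875, 235.39999389648438]] 
 [[0.4548, -0.0434], [0.5761, -0.0655], [0.5641, -0.1313], [0.4429, -0.1088]] c [ 0.5095 -0.0873] edges [0.0665, 0.1233, 0.0668, 0.1233] ang [79.71, -10.34, -100.33, 169.48]
```

View pics/crop.png

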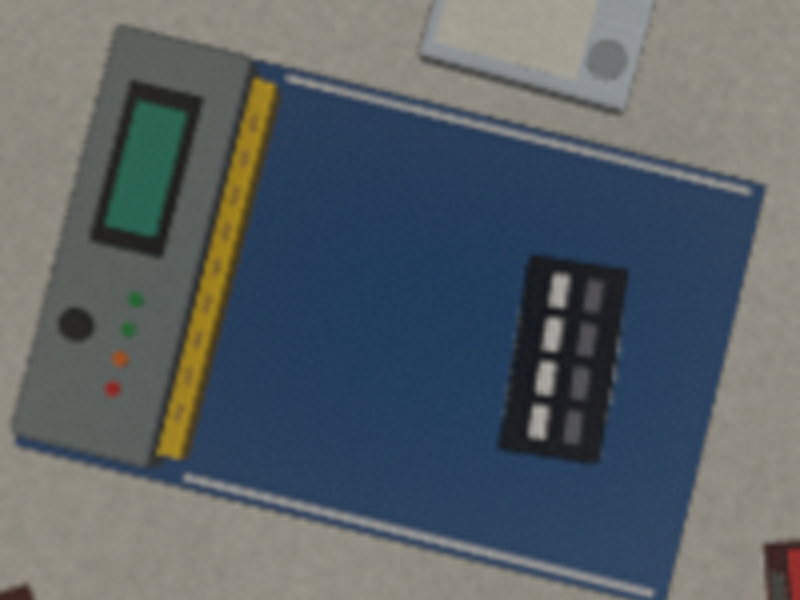

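View pics/crops.png

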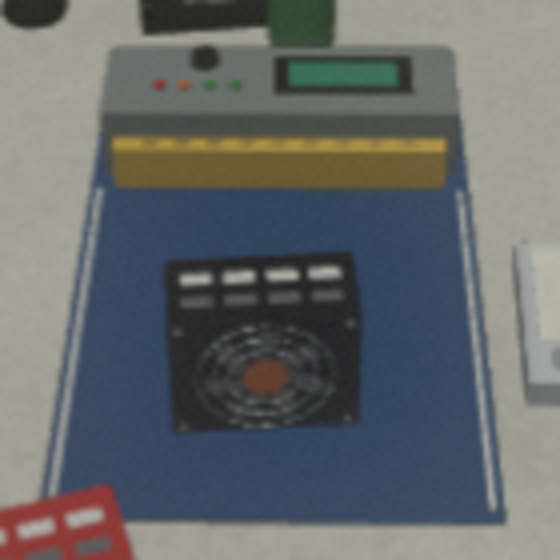

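```bash
cat >> h.py <<'E'
def delta(pos,ang):
    "tool down, tool x at world angle ang (deg). returns turn(deg), shift (tool axes)"
    o=ctrl.get_obs();R0=R.from_rotvec(o['tool_rot'])
    a=np.radians(ang);X=np.array([np.cos(a),np.sin(a),0]);Z=np.array([0,0,-1.]);Y=np.cross(Z,X)
    R1=R.from_matrix(np.c_[X,Y,Z])
    print('turn',np.degrees((R0.inv()*R1).as_rotvec()).round(2),'shift',R0.inv().apply(np.array(pos)-o['tool_pos']).round(4),'F',o['contact_force'].round(2),'t',o['t'])
E
python3 - <<'E'
from h import *
# check psu bottom of fan face in the side view: predict corners
c=np.array([.5095,-.0885]);a=np.radians(79.8);x=np.array([np.cos(a),np.sin(a)]);y=np.array([-x[1],x[0]])
for z in(.006,.106):
  for sx in(-1,1):
    for sy in(-1,1):
      P=np.r_[c+sx*.03175*x+sy*.0625*y,z];print(z,sx,sy,P.round(3),'side crop',((proj('side',P)-[220,140])*4).round(0),'top crop',((proj('top',P)-[170,120])*4).round(0))
p=c-x*(.032+.055);print(p);delta([*p,.25],-10.2)
for n,u,v in(('red',378,280),('bottle',150,160)):print(n,plane('top',u,v,.1))
E
```

```text
0.006 -1 -1 [ 0.565 -0.131  0.006] side crop [353. 420.] top crop [617. 282.]
0.006 -1 1 [ 0.442 -0.109  0.006] side crop [167. 430.] top crop [589. 462.]
0.006 1 -1 [ 0.577 -0.068  0.006] side crop [343. 355.] top crop [525. 268.]
0.006 1 1 [ 0.454 -0.046  0.006] side crop [165. 364.] top crop [497. 448.]
0.106 -1 -1 [ 0.565 -0.131  0.106] side crop [357. 310.] top crop [629. 268.]
0.106 -1 1 [ 0.442 -0.109  0.106] side crop [160. 320.] top crop [599. 463.]
0.106 1 -1 [ 0.577 -0.068  0.106] side crop [346. 245.] top crop [530. 252.]
0.106 1 1 [ 0.454 -0.046  0.106] side crop [158. 255.] top crop [499. 447.]
[ 0.49409363 -0.17412502]
turn [5.000e-02 9.000e-02 7.391e+01] shift [-0.5618  0.5202 -0.0189] F [-0.32 -0.28 -0.28] t 0.15
red [ 0.32698121 -0.25345772  0.1       ]
bottle [0.64607077 0.32131061 0.1       ]
```

{"name": "jog_arm", "arguments": {
  "deltas": [
    [[0,0,0],[0,0,-0.03],0.085],
    [[0,0,73.9],[-0.562,0.52,-0.03],0.085],
    [[0,0,73.9],[-0.562,0.52,-0.03],0.085],
    [[0,0,73.9],[-0.562,0.52,-0.03],0.085],
    [[0,0,73.9],[-0.562,0.52,-0.03],0.085],
    [[0,0,73.9],[-0.562,0.52,-0.03],0.085],
    [[0,0,73.9],[-0.562,0.52,-0.03],0.085],
    [[0,0,73.9],[-0.562,0.52,-0.03],0.085],
    [[0,0,73.9],[-0.562,0.52,-0.03],0.085],
    [[0,0,73.9],[-0.562,0.52,-0.03],0.085],
    [[0,0,73.9],[-0.562,0.52,-0.03],0.085],
    [[0,0,73.9],[-0.562,0.52,-0.03],0.085]
  ]
}}

```text
t: 1.15
tool_pos: [0.4068, 0.119, 0.2612]
tool_rot: [-3.128, 0.286, -0.001]
contact_force: [0.8, 0.8, 0.0]
opening: 0.0852
```

```bash
python3 - <<'E'
from h import *
delta([.494,-.174,.25],-10.2)
E
```

```text
turn [-0.01 -0.04 -0.24] shift [0.1389 0.2723 0.0113] F [0.83 0.82 0.04] t 1.15
```

{"name": "jog_arm", "arguments": {
  "deltas": [
    [[0,0,0],[0.139,0.272,0.0],0.085],
    [[0,0,0],[0.139,0.272,0.0],0.085],
    [[0,0,0],[0.139,0.272,0.0],0.085],
    [[0,0,0],[0.139,0.272,0.0],0.085],
    [[0,0,0],[0.139,0.272,0.0],0.085],
    [[0,0,0],[0.139,0.272,0.0],0.085],
    [[0,0,0],[0.139,0.272,0.0],0.085],
    [[0,0,0],[0.139,0.272,0.0],0.085],
    [[0,0,0],[0.139,0.272,0.0],0.085],
    [[0,0,0],[0.139,0.272,0.0],0.085]
  ]
}}

```text
t: 1.98
tool_pos: [0.4953, -0.1714, 0.2607]
tool_rot: [-3.128, 0.281, 0.002]
contact_force: [-0.2, 0.2, 0.5]
opening: 0.085
```

```bash
python3 - <<'E'
from h import *
delta([.494,-.174,.097],-10.2)
save('wrist','wrist1.png')
E
```

```text
turn [-0.06  0.08 -0.06] shift [-0.0006  0.003   0.1637] F [-0.16  0.2   0.54] t 1.9833
```

View pics/wrist1.png

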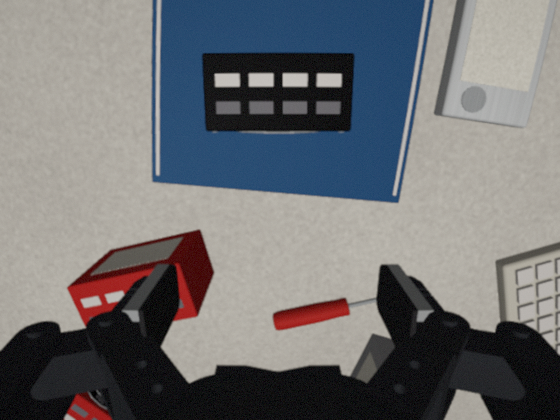

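Both the PSU's lateral position and its yaw line up with the jaws (PSU centre at column ~279). I'll descend behind the fan side.

{"name": "jog_arm", "arguments": {
  "deltas": [
    [[0,0,0],[0,0.003,0.04],0.085],
    [[0,0,0],[0,0.003,0.08],0.085],
    [[0,0,0],[0,0.003,0.12],0.085],
    [[0,0,0],[0,0.003,0.15],0.085],
    [[0,0,0],[0,0.003,0.177],0.085],
    [[0,0,0],[0,0.003,0.177],0.085],
    [[0,0,0],[0,0.003,0.177],0.085]
  ]
}}

```text
t: 2.62
tool_pos: [0.4939, -0.1723, 0.0833]
tool_rot: [-3.128, 0.276, 0.005]
contact_force: [0.1, -0.9, 1.5]
opening: 0.0846
```

```bash
python3 - <<'E'
from h import *
s=save('side','side1.png');cv2.imwrite('pics/side1c.png',cv2.resize(s[130:330,180:380,::-1],None,fx=3,fy=3))
save('wrist','wrist2.png');print(ctrl.get_obs()['contact_force'])
E
```

```text
[ 0.37286423 -0.16068913  0.65942114]
```

View pics/side1c.png

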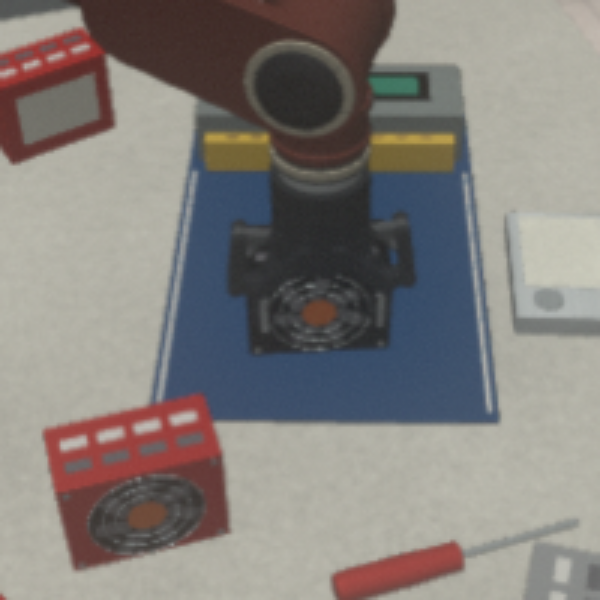

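View pics/wrist2.png

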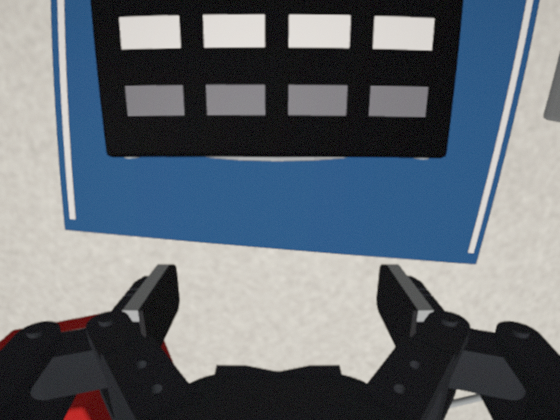

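The fingers stand behind the fan side, and the PSU's fan edge sits level in the picture at row 156, so the yaw matches. I'll close up and push slowly.

{"name": "jog_arm", "arguments": {
  "deltas": [
    [[0,0,0],[0,-0.012,0],0.085],
    [[0,0,0],[0,-0.024,0],0.085],
    [[0,0,0],[0,-0.032,0],0.085],
    [[0,0,0],[0,-0.036,0],0.085],
    [[0,0,0],[0,-0.04,0],0.085],
    [[0,0,0],[0,-0.044,0],0.085],
    [[0,0,0],[0,-0.048,0],0.085]
  ]
}}

```text
t: 3.3
tool_pos: [0.504, -0.1279, 0.0851]
tool_rot: [3.126, -0.279, 0.002]
contact_force: [-2.6, -4.4, 4.0]
opening: 0.085
```

```bash
python3 - <<'E'
from h import *
save('wrist','wrist3.png');print(ctrl.get_obs()['contact_force'])
E
```

```text
[-0.94545137 -2.84293899  1.9459799 ]
```

View pics/wrist3.png

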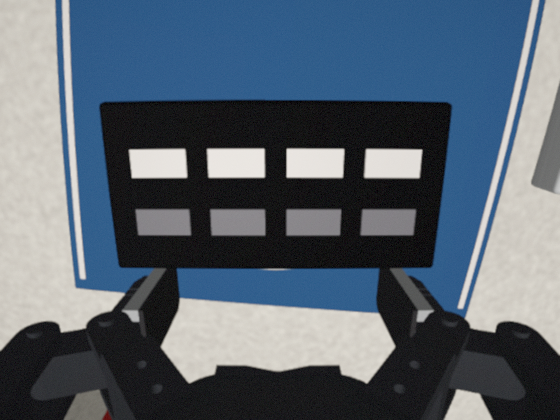

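{"name": "jog_arm", "arguments": {
  "deltas": [
    [[0,0,0],[0,-0.003,-0.0015],0.085],
    [[0,0,0],[0,-0.006,-0.003],0.085],
    [[0,0,0],[0,-0.009,-0.0045],0.085],
    [[0,0,0],[0,-0.012,-0.006],0.085],
    [[0,0,0],[0,-0.015,-0.0075],0.085],
    [[0,0,0],[0,-0.018,-0.009],0.085]
  ]
}}

```text
t: 3.85
tool_pos: [0.5071, -0.1091, 0.0937]
tool_rot: [-3.129, 0.279, -0.001]
contact_force: [1.1, -3.3, 2.9]
opening: 0.0854
```

```bash
python3 - <<'E'
from h import *
save('wrist','wrist4.png');print(ctrl.get_obs()['contact_force'])
s=save('side','side4.png');cv2.imwrite('pics/side4c.png',cv2.resize(s[130:330,180:380,::-1],None,fx=3,fy=3))
E
```

```text
[ 1.39090694 -2.92847893  2.83775047]
```

View pics/wrist4.png

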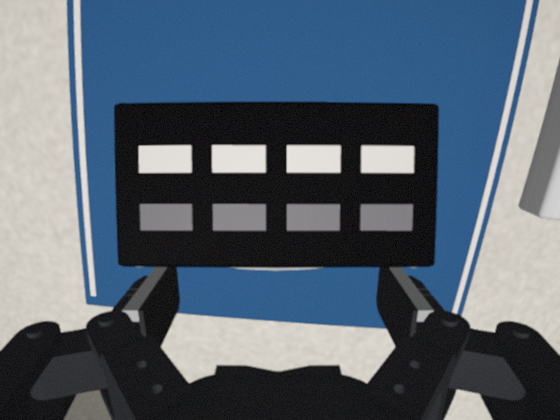

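View pics/side4c.png

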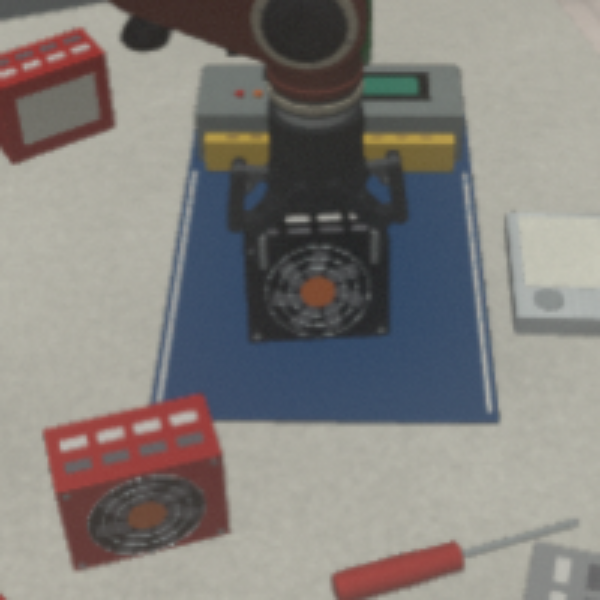

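It is tipping: the wrist view shows the top face tilting, and the base edge has risen in the side view. I'll continue.

{"name": "jog_arm", "arguments": {
  "deltas": [
    [[0,0,0],[0,-0.003,-0.001],0.085],
    [[0,0,0],[0,-0.006,-0.002],0.085],
    [[0,0,0],[0,-0.009,-0.003],0.085],
    [[0,0,0],[0,-0.012,-0.004],0.085],
    [[0,0,0],[0,-0.015,-0.004],0.085],
    [[0,0,0],[0,-0.018,-0.004],0.085]
  ]
}}

```text
t: 4.45
tool_pos: [0.5096, -0.091, 0.097]
tool_rot: [-3.129, 0.279, 0.002]
contact_force: [0.3, -0.5, 2.2]
opening: 0.0852
```

```bash
python3 - <<'E'
from h import *
save('wrist','wrist5.png');print(ctrl.get_obs()['contact_force'])
E
```

```text
[0.10430324 0.73362876 0.95039927]
```

View pics/wrist5.png

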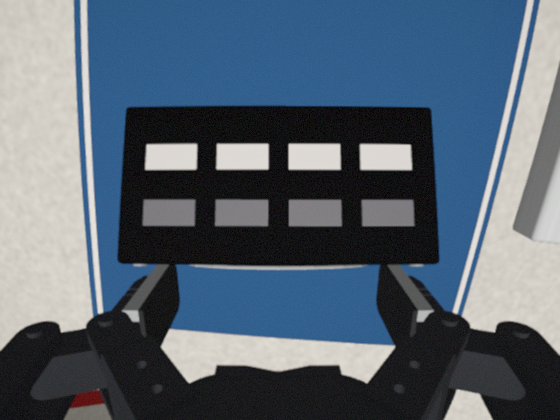

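{"name": "jog_arm", "arguments": {
  "deltas": [
    [[0,0,0],[0,-0.003,0],0.085],
    [[0,0,0],[0,-0.006,0],0.085],
    [[0,0,0],[0,-0.009,0],0.085],
    [[0,0,0],[0,-0.012,0],0.085]
  ]
}}

```text
t: 4.83
tool_pos: [0.5117, -0.0793, 0.0969]
tool_rot: [-3.129, 0.279, 0.001]
contact_force: [1.0, -0.3, 0.3]
opening: 0.0846
```

```bash
python3 - <<'E'
from h import *
save('wrist','wrist6.png');print(ctrl.get_obs()['contact_force'])
s=save('side','side6.png');cv2.imwrite('pics/side6c.png',cv2.resize(s[130:330,180:380,::-1],None,fx=3,fy=3))
E
```

```text
[-0.69545067  1.0216578   0.8281791 ]
```

View pics/wrist6.png

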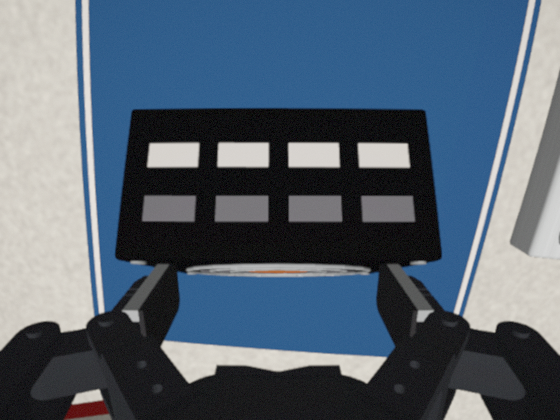

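View pics/side6c.png

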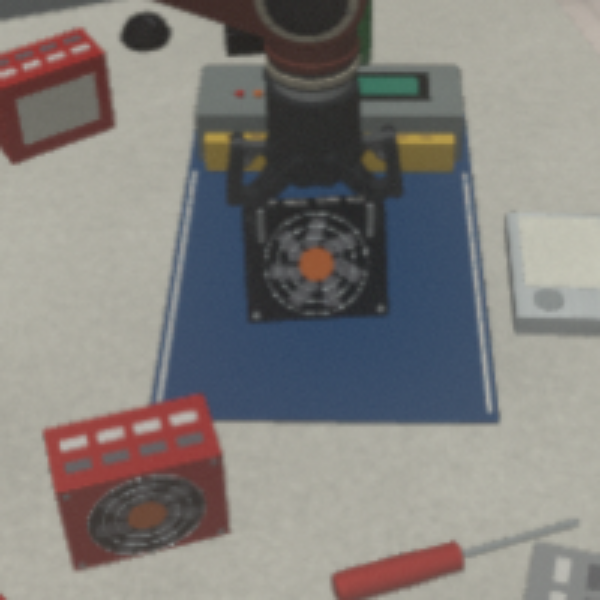

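It's tilted about 25–30° and the force has dropped near zero, so it is close to overbalancing. I'll push a bit more.

{"name": "jog_arm", "arguments": {
  "deltas": [
    [[0,0,0],[0,-0.003,0],0.085],
    [[0,0,0],[0,-0.006,0],0.085],
    [[0,0,0],[0,-0.009,0],0.085],
    [[0,0,0],[0,-0.012,0],0.085],
    [[0,0,0],[0,-0.012,0],0.085],
    [[0,0,0],[0,-0.012,0],0.085]
  ]
}}

```text
t: 5.43
tool_pos: [0.5141, -0.0679, 0.0973]
tool_rot: [-3.129, 0.278, 0.0]
contact_force: [-0.1, -0.2, -0.6]
opening: 0.0852
```

```bash
python3 - <<'E'
from h import *
save('wrist','wrist7.png');print(ctrl.get_obs()['contact_force'])
E
```

```text
[0.6931247  0.299924   0.14249738]
```

View pics/wrist7.png

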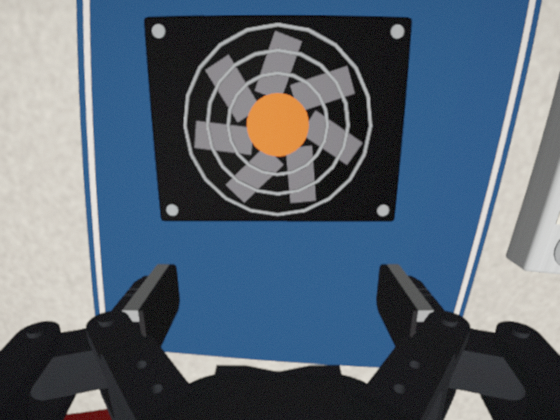

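It has toppled and lies flat with the grille up (rear edge at row ~220, corners at about (162,220) and (395,219)). Now I'll measure it.

```bash
python3 - <<'E'
from h import *
P=[plane('wrist',*p,.0695) for p in((144,16),(411,16),(395,219),(162,220))]
print(np.round(P,4)); P=np.array(P)[:,:2]
print([round(float(np.linalg.norm(P[i]-P[i-1])),4) for i in range(4)])
for a,b in((0,1),(3,2)): print(np.degrees(np.arctan2(*(P[b]-P[a])[::-1])))
n=np.array([np.cos(np.radians(74.65)),np.sin(np.radians(74.65))]);t=np.array([-n[1],n[0]]);rf=np.array([.5769,.1308])
print('station frame rel rail',[(round(float((p-rf)@n),4),round(float((p-rf)@t),4)) for p in P])
tip=ctrl.get_obs()['tool_pos'];print((tip[:2]-rf)@n,(tip[:2]-rf)@t)
rm=(P[2]+P[3])/2;d=np.array([np.cos(np.radians(79.8)),np.sin(np.radians(79.8))])
q=rm-d*.03;delta([*q,.022],-10.2)
E
```

```text
[[ 0.4744  0.0521  0.0695]
 [ 0.5951  0.0304  0.0695]
 [ 0.5786 -0.0663  0.0695]
 [ 0.4571 -0.045   0.0695]]
[0.0986, 0.1227, 0.0981, 0.1234]
-10.165890023821243
-9.93601726403543
station frame rel rail [(-0.1031, 0.078), (-0.092, -0.0442), (-0.1896, -0.0538), (-0.2013, 0.069)]
-0.208317022406299 0.007877526812961142
turn [0.   0.   0.02] shift [0.0015 0.0172 0.0753] F [0.69 0.3  0.14] t 5.4833
```

{"name": "jog_arm", "arguments": {
  "deltas": [
    [[0,0,0],[0.001,0.012,0],0.085],
    [[0,0,0],[0.001,0.024,0.0],0.085],
    [[0,0,0],[0.001,0.024,0.0],0.085],
    [[0,0,0],[0.001,0.024,0.03],0.085],
    [[0,0,0],[0.001,0.024,0.06],0.085],
    [[0,0,0],[0.001,0.024,0.072],0.085],
    [[0,0,0],[0.001,0.024,0.072],0.085],
    [[0,0,0],[0.001,0.024,0.072],0.085]
  ]
}}

```text
t: 6.15
tool_pos: [0.5105, -0.092, 0.025]
tool_rot: [-3.129, 0.28, 0.002]
contact_force: [0.3, -0.6, -1.1]
opening: 0.0848
```

```bash
python3 - <<'E'
from h import *
save('wrist','wrist8.png');print(ctrl.get_obs()['contact_force'])
im=cv2.imread('pics/top0.png');H,S,V=cv2.split(cv2.cvtColor(im,cv2.COLOR_BGR2HSV))
m=((H>20)&(H<35)&(S>120)&(V>60))
# rail left boundary and right boundary per row
A=[];B=[]
for v in range(148,228):
    u=np.where(m[v,165:260])[0]+165
    A.append(plane('top',u.min(),v,.046)[:2]);B.append(plane('top',u.max(),v,.046)[:2])
for L in(A,B):
    L=np.array(L);p=np.polyfit(L[:,0],L[:,1],1);print(90+np.degrees(np.arctan(p[0])))
E
```

```text
[ 0.38061739 -0.94485341 -0.58421451]
74.7213105684873
74.74793886776564
```

View pics/wrist8.png

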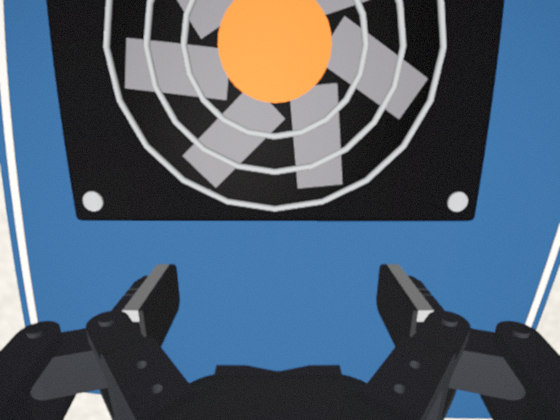

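{"name": "jog_arm", "arguments": {
  "deltas": [
    [[0,0,0],[0,-0.008,0],0.085],
    [[0,0,0],[0,-0.016,0],0.085],
    [[0,0,0],[0,-0.022,0],0.085],
    [[0,0,0],[0,-0.025,0],0.085],
    [[0,0,0],[0,-0.028,0],0.085],
    [[0,0,0],[0,-0.031,0],0.085],
    [[0,0,1],[0,-0.034,0],0.085],
    [[0,0,2],[0.001,-0.037,0],0.085],
    [[0,0,3],[0.001,-0.041,0],0.085],
    [[0,0,4],[0.001,-0.045,0],0.085],
    [[0,0,5],[0.002,-0.049,0],0.085],
    [[0,0,5.1],[0.002,-0.053,0],0.085]
  ]
}}

```text
t: 7.2
tool_pos: [0.5222, -0.041, 0.0258]
tool_rot: [3.111, -0.417, -0.0]
contact_force: [-1.5, -5.7, 1.6]
opening: 0.0849
```

```bash
cat >> h.py <<'E'
n=np.array([np.cos(np.radians(74.73)),np.sin(np.radians(74.73))]);t=np.array([-n[1],n[0]]);rf=np.array([.5769,.1308])
E
python3 - <<'E'
from h import *
save('wrist','wrist9.png');o=ctrl.get_obs();print(o['contact_force']);tp=o['tool_pos'][:2]-rf;print(tp@n,tp@t)
delta([.5,0,.025],-15.27)
E
```

```text
[-1.9523284  -3.08833513  1.42638418]
-0.17940258271035533 0.007561492405076828
turn [ 0.1  -0.02  0.01] shift [-0.0322 -0.033   0.0007] F [-1.95 -3.09  1.43] t 7.25
```

View pics/wrist9.png

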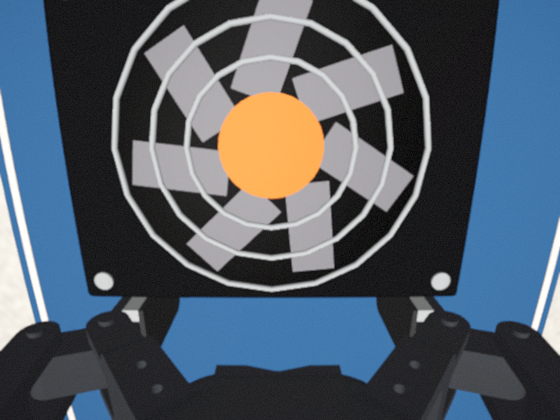

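The box is square to the tool (rear edge level at row 296, against both fingers). About 70 mm remain.

{"name": "jog_arm", "arguments": {
  "deltas": [
    [[0,0,0],[0,-0.003,0],0.085],
    [[0,0,0],[0,-0.008,0],0.085],
    [[0,0,0],[0,-0.013,0],0.085],
    [[0,0,0],[0,-0.018,0],0.085],
    [[0,0,0],[0,-0.023,0],0.085],
    [[0,0,0],[0,-0.028,0],0.085],
    [[0,0,0],[0,-0.033,0],0.085],
    [[0,0,0],[0,-0.038,0],0.085],
    [[0,0,0],[0,-0.043,0],0.085],
    [[0,0,0],[0,-0.047,0],0.085],
    [[0,0,0],[0,-0.05,0],0.085],
    [[0,0,0],[0,-0.052,0],0.085]
  ]
}}

```text
t: 8.25
tool_pos: [0.5361, 0.0092, 0.0257]
tool_rot: [3.111, -0.416, 0.0]
contact_force: [-1.3, -6.7, 2.4]
opening: 0.0849
```

```bash
python3 - <<'E'
from h import *
im=save('wrist','wrist10.png');o=ctrl.get_obs();print(o['contact_force']);tp=o['tool_pos'][:2]-rf;print(tp@n,tp@t)
delta([.5,0,.025],-15.27)
s=save('side','side10.png');cv2.imwrite('pics/side10c.png',cv2.resize(s[130:330,180:380,::-1],None,fx=3,fy=3))
E
```

```text
[-1.80205966 -3.33045192  1.56434079]
-0.1276860297041502 0.007367915191795529
turn [ 0.11 -0.03  0.03] shift [-0.0324  0.0187  0.0008] F [-1.8  -3.33  1.56] t 8.3
```

View pics/wrist10.png

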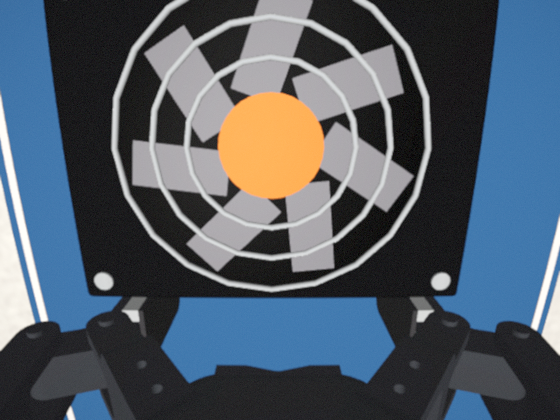

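View pics/side10c.png

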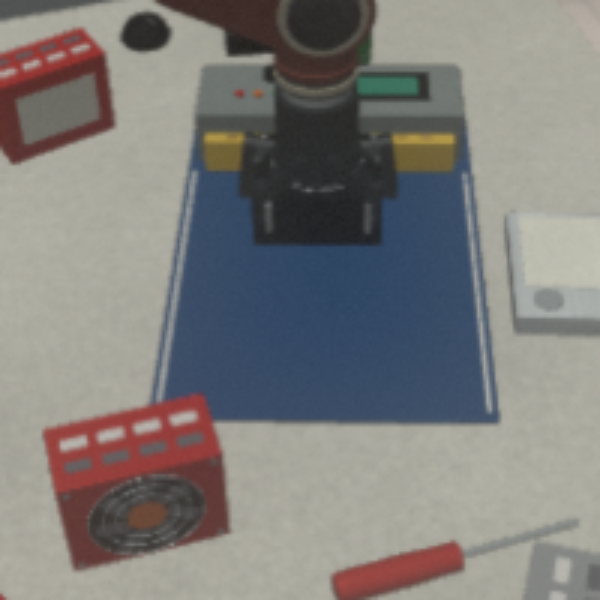

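{"name": "jog_arm", "arguments": {
  "deltas": [
    [[0,0,0],[0,-0.002,0],0.085],
    [[0,0,0],[0,-0.004,0],0.085],
    [[0,0,0],[0,-0.006,0],0.085],
    [[0,0,0],[0,-0.008,0],0.085],
    [[0,0,0],[0,-0.01,0],0.085],
    [[0,0,0],[0,-0.011,0],0.085],
    [[0,0,0],[0,-0.012,0],0.085]
  ]
}}

```text
t: 8.93
tool_pos: [0.5393, 0.0207, 0.0258]
tool_rot: [3.112, -0.417, 0.0]
contact_force: [-1.7, -6.3, 2.7]
opening: 0.0846
```

{"name": "jog_arm", "arguments": {
  "deltas": [
    [[0,0,0],[0,-0.001,0],0.085],
    [[0,0,0],[0,-0.002,0],0.085]
  ]
}}

```text
t: 9.1
tool_pos: [0.5397, 0.0226, 0.0258]
tool_rot: [3.112, -0.417, 0.0]
contact_force: [-1.7, -5.5, 3.6]
opening: 0.0849
```

{"name": "jog_arm", "arguments": {
  "deltas": [
    [[0,0,0],[0,-0.001,0],0.085],
    [[0,0,0],[0,-0.002,0],0.085]
  ]
}}

```text
t: 9.27
tool_pos: [0.5403, 0.0245, 0.0257]
tool_rot: [3.112, -0.417, 0.0]
contact_force: [-1.8, -6.4, 3.1]
opening: 0.0851
```

{"name": "jog_arm", "arguments": {
  "deltas": [
    [[0,0,0],[0,-0.0005,0],0.085],
    [[0,0,0],[0,-0.001,0],0.085]
  ]
}}

```text
t: 9.43
tool_pos: [0.5405, 0.0254, 0.0258]
tool_rot: [3.112, -0.417, 0.0]
contact_force: [-1.9, -6.5, 3.3]
opening: 0.0854
```

{"name": "jog_arm", "arguments": {
  "deltas": [
    [[0,0,0],[0,-0.0005,0],0.085],
    [[0,0,0],[0,-0.001,0],0.085]
  ]
}}

```text
t: 9.6
tool_pos: [0.5408, 0.0263, 0.0257]
tool_rot: [3.111, -0.417, 0.0]
contact_force: [-2.6, -9.3, 3.8]
opening: 0.0849
```

{"name": "jog_arm", "arguments": {
  "deltas": [
    [[0,0,0],[0,-0.0005,0],0.085],
    [[0,0,0],[0,-0.001,0],0.085]
  ]
}}

```text
t: 9.77
tool_pos: [0.5408, 0.0263, 0.0258]
tool_rot: [3.109, -0.416, -0.001]
contact_force: [-4.0, -12.1, 3.8]
opening: 0.085
```

The tool has stopped advancing and the force is rising, so the box is touching the rail. One more small press will seat it.

{"name": "jog_arm", "arguments": {
  "deltas": [
    [[0,0,0],[0,-0.0005,0],0.085],
    [[0,0,0],[0,-0.0005,0],0.085],
    [[0,0,0],[0,-0.0005,0],0.085]
  ]
}}

```text
t: 10.02
tool_pos: [0.5408, 0.0262, 0.0258]
tool_rot: [3.108, -0.416, -0.001]
contact_force: [-4.5, -12.4, 6.1]
opening: 0.085
```

```bash
python3 - <<'E'
from h import *
o=ctrl.get_obs();print(o['contact_force'],o['wrist_torque']);tp=o['tool_pos'][:2]-rf;print(tp@n,tp@t)
delta([.5,0,.025],-15.27)
E
```

```text
[ -4.53085883 -12.4125665    6.08825306] [-1.67794233  0.43589531 -0.10536588]
-0.11038208628597171 0.007326779210260493
turn [ 0.32 -0.    0.01] shift [-0.0324  0.036   0.001 ] F [ -4.53 -12.41   6.09] t 10.0167
```

{"name": "jog_arm", "arguments": {
  "deltas": [
    [[0,0,0],[0,0.003,0],0.085],
    [[0,0,0],[0,0.013,0],0.085],
    [[0,0,0],[0,0.033,0],0.085],
    [[0,0,0],[0,0.06,0],0.085],
    [[0,0,0],[0,0.06,-0.03],0.085],
    [[0,0,0],[0,0.06,-0.07],0.085],
    [[0,0,0],[0,0.06,-0.11],0.085],
    [[0,0,0],[0,0.06,-0.14],0.085],
    [[0,0,0],[0,0.06,-0.14],0.085]
  ]
}}

```text
t: 10.77
tool_pos: [0.5296, -0.0298, 0.1738]
tool_rot: [-3.114, 0.418, -0.022]
contact_force: [0.5, 0.4, 0.7]
opening: 0.0849
```

```bash
python3 - <<'E'
from h import *
save('wrist','wrist11.png');o=ctrl.get_obs();print(o['tool_pos'])
save('top','top11.png')
s=save('side','side11.png');cv2.imwrite('pics/side11c.png',cv2.resize(s[130:330,180:380,::-1],None,fx=3,fy=3))
E
```

```text
[ 0.52795897 -0.02946623  0.17019843]
```

View pics/wrist11.png

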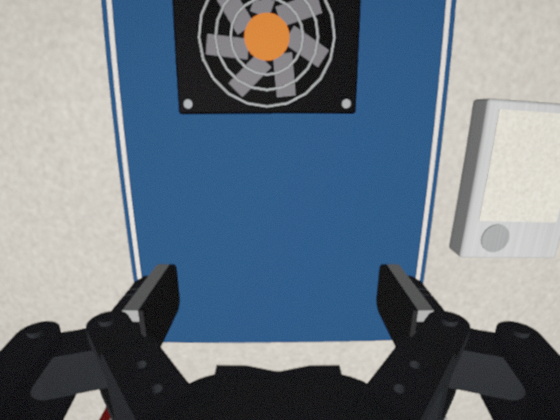

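View pics/top11.png

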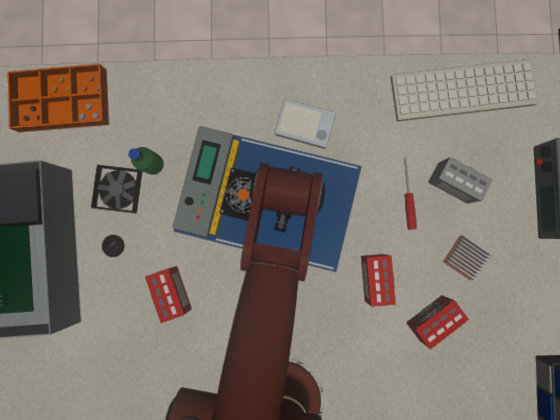

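I'll retreat further for a clear view.

{"name": "jog_arm", "arguments": {
  "deltas": [
    [[0,0,0],[0,0.03,-0.03],0.085],
    [[0,0,0],[0,0.06,-0.06],0.085],
    [[0,0,0],[0,0.1,-0.06],0.085],
    [[0,0,0],[0,0.14,-0.06],0.085],
    [[0,0,0],[0,0.18,-0.06],0.085],
    [[0,0,0],[0,0.22,-0.06],0.085],
    [[0,0,0],[0,0.22,-0.06],0.085],
    [[0,0,0],[0,0.22,-0.06],0.085],
    [[0,0,0],[0,0.22,-0.06],0.085]
  ]
}}

```text
t: 11.67
tool_pos: [0.4665, -0.2404, 0.223]
tool_rot: [-3.111, 0.418, 0.005]
contact_force: [-0.7, -0.2, 0.3]
opening: 0.0848
```

```bash
python3 - <<'E'
from h import *
o=ctrl.get_obs();print(o['tool_pos'],o['t'])
im=save('top','top12.png')[:,:,::-1]
s=save('side','side12.png')
a=cv2.resize(im[120:260,160:300],None,fx=4,fy=4,interpolation=cv2.INTER_CUBIC);cv2.imwrite('pics/top12c.png',a)
cv2.imwrite('pics/side12c.png',cv2.resize(s[140:260,220:360,::-1],None,fx=5,fy=5,interpolation=cv2.INTER_CUBIC))
E
```

```text
[ 0.46649095 -0.24041276  0.22300817] 11.6667
```

View pics/top12c.png

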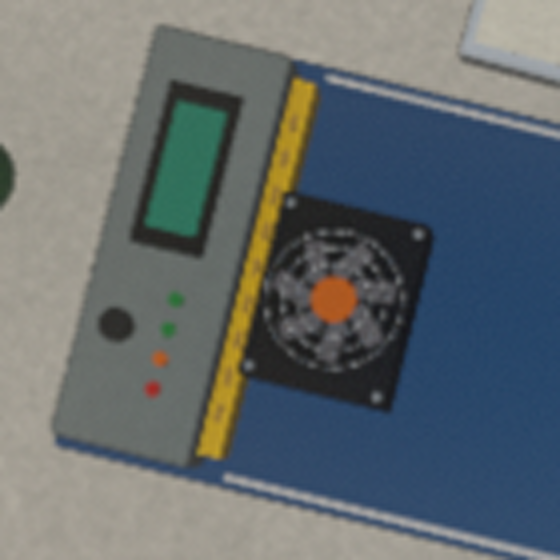

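View pics/side12c.png

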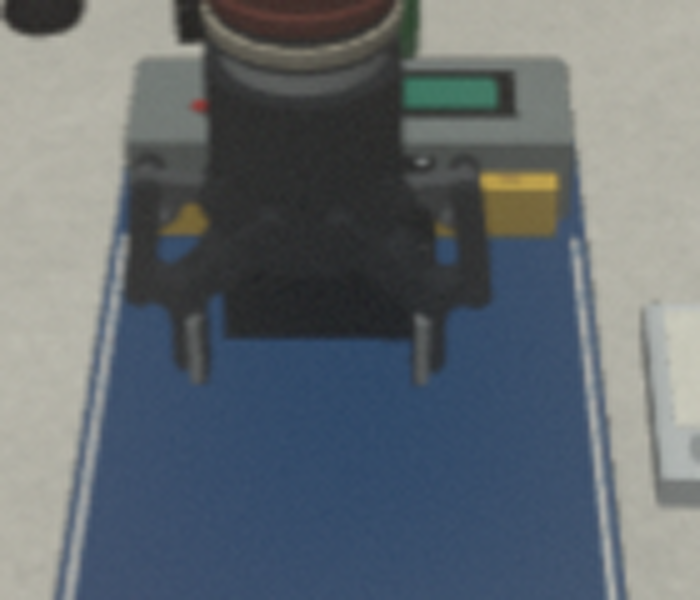

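The top view shows the box against the rail with its grille up. I'll measure the squareness and the gap.

```bash
python3 - <<'E'
from h import *
im=cv2.imread('pics/top12.png').astype(float)
# sub-pixel edges: blue channel minus: rear edge black->blue; scan along station x in world at z=.0695 for several lateral offsets
import scipy.ndimage as nd
b=im[:,:,0]
def scan(z,s0,s1,off,ch):
    S=np.arange(s0,s1,.0005);uv=np.array([proj('top',[*(rf+s*n+off*t),z]) for s in S])
    return S,nd.map_coordinates(ch,[uv[:,1],uv[:,0]],order=1)
L=[]
for off in np.arange(-.04,.06,.005):
    S,v=scan(.0695,-.13,-.075,off,b); h=(v.max()+v.min())/2; i=np.where((v[:-1]>h)&(v[1:]<=h))[0][-1]; L.append((off,S[i]))
L=np.array(L);p=np.polyfit(L[:,0],L[:,1],1);print('rear edge s at centre',p[1],'angle deg vs 74.73:',np.degrees(np.arctan(-p[0])),'resid',np.std(L[:,1]-np.polyval(p,L[:,0])))
# front: yellow->black transition (green channel) 
g=im[:,:,1];F=[]
for off in np.arange(-.04,.06,.005):
    S,v=scan(.0695,-.03,.02,off,g);i=np.argmin(np.gradient(v)*-1);F.append((off,S[i]))
F=np.array(F);p=np.polyfit(F[:,0],F[:,1],1);print('front s',p[1],np.degrees(np.arctan(-p[0])))
# lateral edges
for s in(-.08,-.05,-.03):
    O=np.arange(-.1,.11,.0005);uv=np.array([proj('top',[*(rf+s*n+o*t),.0695]) for o in O]);v=nd.map_coordinates(b,[uv[:,1],uv[:,0]],order=1);w=O[v<70];print('lat',s,w.min(),w.max())
# rail front edge same image, at z=.046 free portion
Y=[]
for off in list(np.arange(-.12,-.08,.005))+list(np.arange(.09,.125,.005)):
    r=im[:,:,2];S,v=scan(.046,-.02,.012,off,r);i=np.argmax(np.gradient(v));Y.append((off,S[i]))
Y=np.array(Y);p=np.polyfit(Y[:,0],Y[:,1],1);print('rail front s',p[1],np.degrees(np.arctan(-p[0])),Y.round(4).tolist())
E
```

```text
rear edge s at centre -0.09529736842105259 angle deg vs 74.73: 4.783606245696073 resid 0.008901437642609382Traceback (most recent call last):
  File "<stdin>", line 16, in <module>
  File "<stdin>", line 7, in scan
  File "h.py", line 21, in proj
    c=calibration(name);K=np.array(c['mtx'])
ValueError: time passes only in moves, steps and waits
```

```bash
sed -i 's/^def save/import functools\ncalibration=functools.lru_cache(None)(calibration)\ndef save/' h.py
cat > m.py <<'E'
from h import *
import scipy.ndimage as nd,sys
im=cv2.imread('pics/'+sys.argv[1]).astype(float);b,g,r=[im[:,:,i] for i in range(3)]
def scan(z,S,off,ch):
    uv=np.array([proj('top',[*(rf+s*n+off*t),z]) for s in S]);return nd.map_coordinates(ch,[uv[:,1],uv[:,0]],order=1)
def fit(name,z,s0,s1,offs,ch,sign):
    S=np.arange(s0,s1,.0005);L=[]
    for o in offs:
        d=sign*nd.gaussian_filter1d(np.gradient(scan(z,S,o,ch)),3);i=np.argmax(d);L.append((o,S[i]))
    L=np.array(L);p=np.polyfit(L[:,0],L[:,1],1);k=abs(L[:,1]-np.polyval(p,L[:,0]))<.004;p=np.polyfit(L[k,0],L[k,1],1)
    print(name,'s0',p[1].round(4),'ang',np.degrees(np.arctan(-p[0])).round(2),(L[:,1]*1e3).round(1).tolist())
o=np.arange(-.04,.056,.006)
fit('rear',.0695,-.125,-.085,o,b,-1)
fit('front',.0695,-.02,.01,o,r,1)
fit('rail',.046,-.02,.008,np.r_[np.arange(-.12,-.08,.005),np.arange(.09,.125,.005)],r,1)
for s in(-.08,-.05,-.03):
    O=np.arange(-.1,.11,.0005);uv=np.array([proj('top',[*(rf+s*n+q*t),.0695]) for q in O]);v=nd.map_coordinates(b,[uv[:,1],uv[:,0]],order=1);w=O[v<70];print('lat',s,w.min(),w.max())
E
python3 m.py top12.png
```

```text
rear s0 -0.1027 ang 0.06 [-102.5, -103.0, -102.5, -102.5, -103.0, -102.5, -103.0, -102.5, -103.0, -102.5, -103.0, -102.5, -102.5, -103.0, -102.5, -103.0]
front s0 0.0004 ang 0.08 [0.5, 0.0, 0.5, 0.0, 0.5, 0.5, 0.5, 0.5, 1.0, 1.0, 0.5, 0.0, 0.5, 0.5, 0.5, -0.5]
rail s0 0.0011 ang -0.03 [1.0, 1.5, 1.0, 1.0, 1.0, 1.0, 1.0, 1.0, 1.5, 1.0, 1.5, 1.0, 1.5, 1.0, 1.0, 1.0]
lat -0.08 -0.05199999999999996 0.07300000000000015
lat -0.05 -0.05199999999999996 0.07300000000000015
lat -0.03 -0.05199999999999996 0.07250000000000015
```

```bash
python3 - <<'E'
from h import *
a=cv2.imread('pics/top0.png');b=cv2.imread('pics/top12.png')
d=(cv2.GaussianBlur(cv2.absdiff(a,b),(5,5),0).max(2)>40).astype(np.uint8)
for s in cv2.connectedComponentsWithStats(d)[2][1:]:
    if s[4]>15: print(s)
print(job.finish_job())
E
```

```text
[226 171   6  18  39]
[224 170  43  52 621]
[230 181  28  29 412]
[  290   181   167   239 14088]
[ 295  184   32   52 1177]
[221 193   5  16  34]
[245 207   7   4  16]
[  0 311  36  18 362]
[ 39 321   9   4  21]
[ 20 333  27  13 244]
[   0  335   86   85 3928]
[ 165  351   83   69 3894]
[291 395  28  25 362]
the job is handed in; nothing more can be done
None
```

I tipped the black power supply over towards the tester with the open fingers, using about 3–5 N near the top of the fan side. It fell flat with the grille up. I then pushed it along the mat, turning it about 5° to match the rail, and eased it in at 1 mm steps until it stopped against the rail. The most force I saw was about 14 N. I backed the arm clear and handed the job in at about 12 s.

Last checks, from the final top view:
- **Squareness:** the box is square to the rail within about 0.1°.
- **Contact:** its socket end measures within about 1 mm of the rail front, which is inside the camera calibration error of about 2 mm. The force rise and the tool stopping confirm it touched. The yaw torque while pressing was small (about 0.1 N m), so I read it as seated evenly.
- **Position along the rail:** it spans −52 to +73 mm, inside the rail's ±130 mm.
- **Other objects:** comparing the first and last top views, the only changes were at the power supply and where the arm stood or passed. The arm covered part of the right-hand side of the last view. The near red look-alike was in that area, so I could not re-check it there.

No check failed.

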